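Set the stop and hold the cheese block in the slicing guide

TASK

Get the cheese ready for portioning: take the bench scraper out of its stand, slide its blade fully down, upright, into the slot of the slicing guide as an end stop, and let go of it. Then bring the cheese block square up against the fence, with its left end up against the scraper blade, and hold it there with one steady, firm push (about 15 N) of the fingers slanting down and towards the fence, so that it is pressed on the bed and on the fence together. Finish while still pressing; leave the bowl, the bottle and the tub alone.

Things in the scene. Friction and masses are not known exactly. Their poses are not given: they have to be found in the camera images.
- guide: Slicing guide, a white-topped board 260 (x) by 340 (y) by 36 mm thick, fixed to the table. Origin: centre of its underside (on the table). x points across the board to the fence (roughly away from the robot), y along the fence to the left, z up. A pale wooden base 12 mm thick carries a white plastic layer, the bed, with its top face 36 mm above the origin.
- bed: The white, smooth and slippery plastic upper layer of the guide (friction about 0.25; fixed to it, same origin and axes): the flat face at z = 36 mm that the cheese lies on, cut by the slot.
- fence: Dark wooden strip fixed along the far side of the bed (same origin and axes as the guide), 340 mm long in y. Its flat front face, looking to -x, is at x = 100 mm; 22 mm thick; top at z = 72 mm (36 mm above the bed).
- slot (a point): Centre of the slot's mouth, level with the bed's top, at x = 40, y = 110, z = 36 mm in the guide's frame. The slot runs along the guide's x, is 112 mm long, 5.5 mm wide and 24 mm deep (floor at z = 12 mm), closed at both ends; its two long upper edges are bevelled 4 mm at 45 degrees, so the mouth is 13.5 mm wide at the top; a released scraper may lean in it by up to about 6 degrees. Axes as the guide's.
- scraper: Bench scraper, 260 g, 112 mm tall: flat steel blade 100 mm wide (its x), 4 mm thick (its y), its lowest 5 mm only 2 mm thick; on top a dark wooden bar handle 100 mm long (x), 18 mm thick (y), 28 mm tall (z = 84 to 112 mm). Origin: middle of the blade's lower edge; z up along the blade. It starts upright in the stand. Seated in the guide, 60 mm of blade shows between bed and handle.
- scraper_handle (a point): Centre of the scraper's handle, 98 mm above its lower edge.
- stand: Dark wooden stand 136 (x) by 70 (y) by 40 mm tall, fixed to the table, with one slot along its x, 30 mm deep, 5.6 mm wide, in which the scraper starts. Origin: centre of its underside.
- cheese: Rigid cream-coloured block of hard cheese, about 0.42 kg, 60 (x) by 120 (y) by 54 mm tall, lying loose on the bed. Origin: centre of its underside; x towards the fence side, y along its length to the left, z up. Its long near top edge (-x side) is cut off by a 45 degree bevel: the bevel runs from 32 mm up the near face to 22 mm in on the top face. It starts 55 mm or more short of the fence and 35 mm or more short of the slot, slightly turned.
- cheese_end (a point): Centre of the left (+y) end face of the cheese, 60 mm from its origin along y, 27 mm up.
- cheese_bevel (a point): Centre of the bevelled face of the cheese: x = -19, y = 0, z = 43 mm in its frame; the face's outward normal is (-1, 0, 1)/sqrt(2).
- bowl: Bystander: clear glass dessert bowl, 110 mm across, 48 mm tall, loose on the table to the right of the guide. Origin under its centre.
- sauce: Bystander: amber sauce bottle, 58 mm across, 190 mm tall, loose, near the guide. Origin under its centre.
- tub: Bystander: white open plastic tub 100 by 120 by 70 mm, loose, near the guide. Origin under its centre.
Mind the look-alikes: they are no part of the job. Several things have the shape of the scraper; the one meant has the colours described above. What is shaped like the cheese but green is not meant.

How it is judged:
On the way, in this order (a step that is already met when the one before it is completed fails the run):
1. the scraper stands fully down in the guide's slot, let go (horizontal distance between scraper and slot below 0.012 m and z of scraper in the frame of guide below 0.016 m and angle between scraper's own z axis and vertical below 0.15 rad and angle between the x axis of scraper and the x axis of guide, either way round below 0.08 rad and contact force between the fingers and scraper below 0.3 N), for 0.3 s.
2. the cheese lies square in the corner of fence and scraper (x of cheese in the frame of guide above 0.066 m and y of cheese_end in the frame of guide above 0.1 m and angle between the x axis of cheese and the x axis of guide, either way round below 0.06 rad and z of cheese in the frame of guide below 0.04 m), for 0.2 s.
At the end, for the whole second after the job is handed in: Scraper untouched, upright in the slot (12 mm of its middle, 4 mm of its floor). Cheese still and flat, within 4 mm of the fence, under 0.06 rad off square, left end within 10 mm of the slot's centre line; fingers on it over 5 N, its load on the bed over 8.5 N, on the fence over 3 N (horizontal distance between scraper and slot below 0.012 m and z of scraper in the frame of guide below 0.016 m and angle between scraper's own z axis and vertical below 0.15 rad and angle between the x axis of scraper and the x axis of guide, either way round below 0.08 rad and contact force between the arm and scraper below 0.3 N and x of cheese in the frame of guide above 0.066 m and y of cheese_end in the frame of guide above 0.1 m and angle between the x axis of cheese and the x axis of guide, either way round below 0.06 rad and angle between cheese's own z axis and vertical below 0.06 rad and contact force between the fingers and cheese above 5 N and contact force between bed and cheese above 8.5 N and contact force between fence and cheese above 3 N and linear speed of cheese below 0.01 m/s); the arm keeps its last pose, push and grip.
It fails at once if the bowl, the bottle or the tub is moved by more than 25 mm (distance of any of bowl, sauce, tub from where it was at the start of the episode above 0.025 m).
It fails at once if the cheese is turned over or taken off the guide (angle between cheese's own z axis and vertical above 0.7 rad or z of cheese in the frame of guide below 0.025 m).
It also fails if it takes over 72 s, if anything falls off the work surface, if the arm or the gripper's body presses on something with over 40 N, if the wrist force passes 120 N, or if a joint passes its speed limit or range.

ROBOT

A 6-joint arm with a two-finger parallel gripper is mounted at the origin on the work surface. World frame = base frame: x ahead of the robot, y to its left, z up, the work surface at z = 0. Lengths are in m, angles in rad, forces in N, time in s.
With the tool pointing down it reaches from about 0.375 to 0.925 m from the base axis. Payload 5.7 kg.
Tool frame: the origin (TCP) lies at the very end of the fingers, on their centre line; the grasp point (between the pads) lies 19 mm behind it; y points along the fingers, x is the direction in which the jaws open and shut, and the axes are right-handed (so a half turn about y gives the same grasp; the last joint's range is limited). The gripper opens to 85 mm and grips with 20 to 120 N. Pads are 22 mm wide; open, the fingers measure 114 mm over their backs; the gripper's body (76 mm by 85 mm) begins 54 mm behind the grasp point. The pads swing forward as they close: fully open they stand 13 mm farther back than shut.
Start: joints at [-0.115, 0.359, 1.51, -0, 1.272, -0.115], TCP at [0.6, -0, 0.231] pointing down, gripper open.
Joint ranges: [-2.97, 2.97], [-1.01, 2.36], [0.21, 2.38], [-0.96, 4.11], [0.2, 2.71], [-2.98, 2.98]. Speed limits (rad/s): [2.39, 2.39, 3.14, 3.14, 3.14, 3.14].

INTERFACE

Orientations are given as [roll, pitch, yaw] about the fixed x, y, z axes, in that order (R = Rz(yaw) Ry(pitch) Rx(roll)).
In Python, from cell import telemetry, viewer, r gives the robot as it stands.
- The arm moves only by the shell command python3 -m crank 'ROWS' [OPENING] [FORCE]. ROWS is text: rows parted by semicolons, each of 6 numbers parted by spaces: the shift along the tool's x, y, z in cm, then the turn, a rotation vector about the tool's x, y, z in degrees. A call has 1 to 20 rows; each row is the pose to reach, as a shift and turn from the pose commanded when the call began, along the tool's axes at that moment; what a row does not reach only later rows make up. A row lasts 1/8 s, in which the tool goes at most 62.5 mm and 10.7 degrees, less where a joint would pass 70% of its speed; a pose out of reach is approached as far as the arm can. A call with a gripper value outside its range is refused whole. OPENING is the opening, from 0 (shut) to 1 (fully open), set as the call begins (- or left out, the last holds). The fingers move at their own pace and stop on an object; FORCE is the grip in N (left out, the last holds). Time passes only in rows, so rows that repeat a pose let the fingers close. It gives the time, the measured TCP pose, the force and the opening at its end, in the units of the state.
- telemetry.get_state(): the state, without advancing time (a new reading comes with each control period).
- viewer.capture(name): name is "scene" or "side" or "wrist"; returns a dict with "img" (480x640x3 uint8, blue, green, red), "range_z" (480x640 float32, m along the optical axis (not along the pixel's ray), 0 where there is no reading), "intrinsics" (3x3 intrinsics, pixels), "extrinsics" (4x4, takes a point from world to camera coordinates). Camera axes: x right, y down, z forward; pixel columns grow to the right and rows downward; lengths in m; the calibration is good to about 2 mm. A picture is of the moment at which its call begins.
- r.finish_job(): hands the job in, once; it reports no verdict.
The state is a dict: "clock": time; "joint_pos": joint angles; "joint_vel": joint speeds; "joint_efforts": joint torques, N m; "eef_pos": TCP position; "tool_rot": TCP orientation; "contact_force": force on the tool from outside, world axes, zero at the start; "wrist_torque": the same for the moment, N m; "grip_width": finger opening in m.
Only numpy, scipy, OpenCV 4.12 (cv2) and the standard library are available. Lean on these libraries where they do the work, as an engineer would, in place of code of your own. Each camera call takes 0.05 s, during which the arm holds its last target. There are 200 camera calls.

## Working session

There is one attempt and no reset: what is moved stays moved. The work goes in short steps, Python scripts to look and compute and a shell command to move; the robot and the scene stay as the last step left them, time stands still between calls to the robot, and variables do not carry over. Pictures are saved under pics/ and viewed, about 8 in all and at most 12, crops included, and the job is handed in when it is done.

```bash
mkdir -p pics; ls
python3 - <<'E'
from cell import telemetry, viewer, r
import cv2,numpy as np
print(telemetry.get_state())
for n in ("scene","side"):
    c=viewer.capture(n); cv2.imwrite(f"pics/{n}0.png",c["img"]); np.savez(f"pics/{n}0.npz",**c); print(n,c["intrinsics"].tolist(),c["extrinsics"].round(3).tolist())
E
```

```text
pics
{'clock': 0.0, 'joint_pos': array([-1.15102836e-01,  3.59526705e-01,  1.51145715e+00,  4.15270745e-05,
        1.27249793e+00, -1.15060193e-01]), 'joint_vel': array([-8.07035483e-04,  7.54797199e-04, -4.23237517e-05,  3.10618802e-04,
       -9.77886485e-04,  6.79454638e-04]), 'joint_efforts': array([ 1.96551155e-03, -5.27614331e+01, -2.78626120e+01, -6.37880498e-05,
        1.32890840e-02, -2.81424428e-05]), 'eef_pos': array([5.99307850e-01, 8.55457397e-05, 2.30431267e-01]), 'tool_rot': array([-1.57054004e+00,  1.87207726e-03, -5.46445169e-05]), 'contact_force': array([-0.31203821, -0.44545114,  0.40280495]), 'wrist_torque': array([-0.00753554, -0.00925707, -0.00831875]), 'grip_width': 0.08555586635941086}
scene [[494.09902437719455, 0.0, 318.89669309474993], [0.0, 494.09902437719455, 240.5781686841694], [0.0, 0.0, 1.0]] [[-0.812, 0.583, 0.013, 0.393], [0.435, 0.621, -0.652, -0.152], [-0.389, -0.524, -0.758, 1.362], [0.0, 0.0, 0.0, 1.0]]
side [[524.345839421343, 0.0, 323.7244159393407], [0.0, 524.345839421343, 242.57764436137666], [0.0, 0.0, 1.0]] [[0.941, -0.337, -0.011, -0.473], [-0.2, -0.532, -0.823, 0.183], [0.272, 0.777, -0.568, 1.335], [0.0, 0.0, 0.0, 1.0]]
```

View pics/scene0.png

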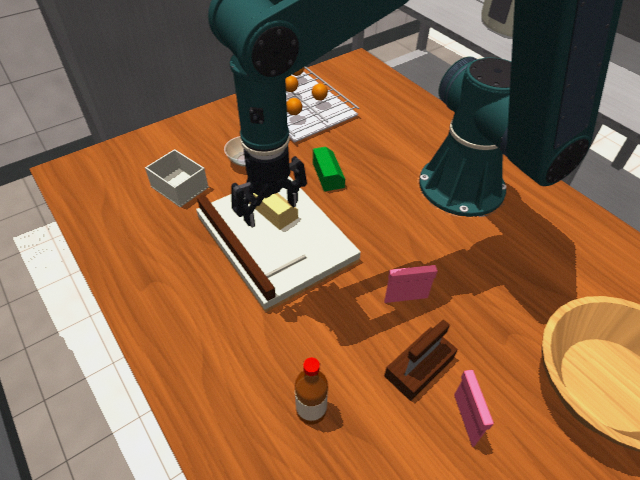

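Scene view (camera on the far side looking back): the guide is at about (275,245), with the slot at (285,265) and cream cheese at (277,207), and the green block is at (328,168). Scraper-like things are the dark-handled one in the dark stand (425,350) and pink ones at (410,285) and (472,405). The one in the stand fits: steel blade, dark wooden handle. I'll confirm it in a crop and measure.

```bash
cat > h.py <<'E'
import numpy as np,cv2
def cloud(c):
    K=c["intrinsics"];E=c["extrinsics"];z=c["range_z"];v,u=np.indices(z.shape)
    p=np.stack([(u-K[0,2])/K[0,0]*z,(v-K[1,2])/K[1,1]*z,z],-1)
    w=(p-E[:3,3])@E[:3,:3]; w[z<=0]=np.nan
    return w
def proj(c,P):
    q=c["extrinsics"][:3,:3]@np.asarray(P,float)+c["extrinsics"][:3,3]; q=c["intrinsics"]@q; return q[:2]/q[2]
def rect(xy):
    (cx,cy),(w,h),a=cv2.minAreaRect(np.ascontiguousarray(xy,np.float32)); return np.round([cx,cy,w,h,a],4)
E
python3 - <<'E'
from h import *
S={n:dict(np.load(f"pics/{n}0.npz")) for n in("scene","side")}
a=cv2.resize(S["scene"]["img"][250:450,300:520],(660,600)); cv2.imwrite("pics/crop1.png",a)
for n,c in S.items():
    w=cloud(c); im=c["img"].astype(int); b,g,rr=im[...,0],im[...,1],im[...,2]; z=w[...,2]
    x,y=w[...,0],w[...,1]
    def rep(name,m):
        m=cv2.morphologyEx(m.astype(np.uint8),cv2.MORPH_OPEN,np.ones((2,2)))
        k,l,st,ce=cv2.connectedComponentsWithStats(m)
        for i in range(1,k):
            if st[i,4]>60:
                q=w[l==i]; print(n,name,st[i,4],ce[i].round(),"z",np.nanpercentile(q[:,2],[2,50,98]).round(4),"rect",rect(q[:,:2]))
    rep("bedtop",(abs(z-.036)<.005)&(b>110)&(abs(x-.6)<.4)&(abs(y)<.4))
    rep("fencetop",(abs(z-.072)<.005)&(rr<130)&(b<60)&(g<70)&(x>.5)&(x<1)&(y<.4))
    rep("cheesetop",(z>.083)&(z<.097)&(rr>g)&(rr-b>40)&(g>120)&(x>.4)&(x<.9))
    rep("high",(z>.11)&(z<.165)&(rr<120)&(y>.15)&(y<.7)&(x<.8)&(x>.2))
    rep("stand",(abs(z-.04)<.004)&(rr<120)&(y>.1)&(y<.7)&(x<.8)&(x>.2))
E
```

```text
scene bedtop 6625 [291. 244.] z [0.0302 0.0353 0.0389] rect [ 0.5039 -0.1128  0.3121  0.2794 75.9048]
scene bedtop 477 [234. 259.] z [0.0311 0.0356 0.0419] rect [ 6.49400e-01 -1.30000e-01  3.38600e-01  1.04000e-02  8.86622e+01]
scene fencetop 1084 [236. 245.] z [0.0668 0.0712 0.0747] rect [ 6.22400e-01 -1.59200e-01  3.99100e-01  2.14000e-02  8.51676e+01]
scene cheesetop 333 [277. 205.] z [0.0816 0.0891 0.0927] rect [ 0.494  -0.1552  0.0449  0.067  18.4704]
scene high 521 [429. 340.] z [0.0992 0.1202 0.1238] rect [ 0.433   0.3238  0.1758  0.022  11.0625]
scene high 419 [317. 387.] z [0.0984 0.1255 0.1565] rect [ 0.6802  0.2793  0.0958  0.0387 17.7157]
scene stand 1506 [422. 365.] z [0.027  0.0392 0.1196] rect [0.4608 0.3282 0.1582 0.0649 8.9971]
side bedtop 6129 [344. 296.] z [0.0303 0.0352 0.0391] rect [ 0.5002 -0.1332  0.3376  0.2285 84.7866]
side bedtop 114 [358. 369.] z [0.0268 0.0336 0.0397] rect [ 4.39500e-01 -3.90100e-01  2.13000e-02  7.11000e-02  8.65869e+01]
side fencetop 690 [392. 275.] z [0.0666 0.071  0.0747] rect [ 6.54700e-01 -1.37300e-01  3.32700e-01  5.98000e-02  8.72402e+01]
side cheesetop 625 [350. 289.] z [0.0809 0.0888 0.0923] rect [ 0.5162 -0.171   0.0806  0.1465  6.6076]
side high 156 [279. 186.] z [0.1035 0.1153 0.1225] rect [ 0.5284  0.402   0.2716  0.0776 53.2376]
side stand 258 [283. 208.] z [0.0317 0.0391 0.1119] rect [ 0.4721  0.2594  0.2271  0.0482 46.2654]
```

View pics/crop1.png

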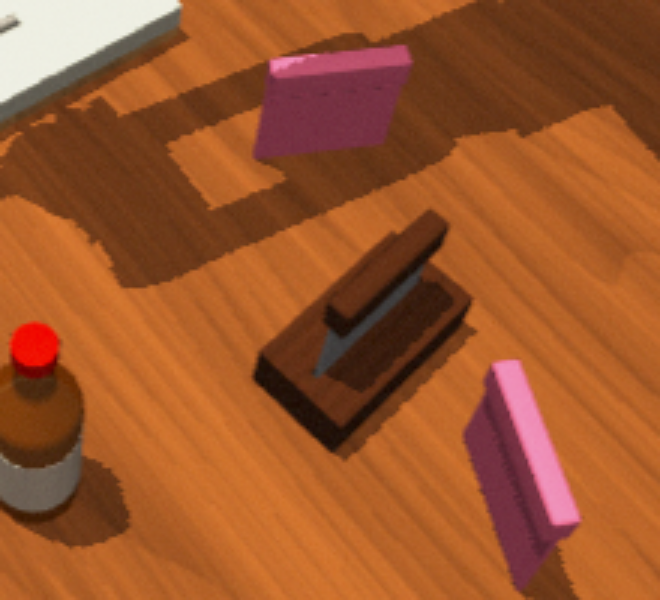

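View pics/side0.png

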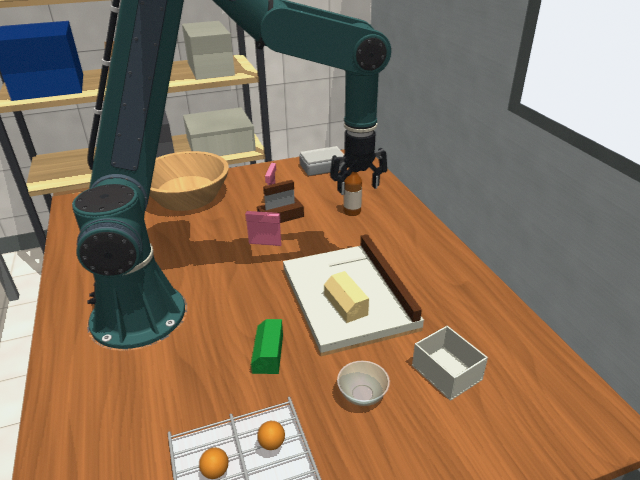

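The crop confirms it: a grey steel blade with a dark bar handle, in the dark stand. The other two are all pink and free-standing. The side view shows the guide with cheese at (345,297), the slot at (345,262), the green block at (267,346) and the scraper at (280,195). Next I'll turn the edges into positions.

```bash
cat >> h.py <<'E'
def ray(c,uv,z):
    K=c["intrinsics"];E=c["extrinsics"];R=E[:3,:3];o=-R.T@E[:3,3]
    d=R.T@np.array([(uv[0]-K[0,2])/K[0,0],(uv[1]-K[1,2])/K[1,1],1]); return o+d*(z-o[2])/d[2]
E
python3 - <<'E'
from h import *
c=dict(np.load("pics/scene0.npz")); f=lambda u,v:(300+u/3,250+v/3)
print("handle top",[ray(c,f(*p),.122)[:2].round(4).tolist() for p in((433,210),(447,222),(343,312),(327,297))])
print("stand top",[ray(c,f(*p),.04)[:2].round(4).tolist() for p in((258,360),(337,430),(470,297))])
# guide: fit rectangle to bed outline in both views (white at z .036)
for n in("scene","side"):
    c=dict(np.load(f"pics/{n}0.npz")); w=cloud(c); im=c["img"].astype(int)
    m=(abs(w[...,2]-.036)<.006)&(im.min(-1)>100)&(abs(w[...,0]-.52)<.2)&(abs(w[...,1]+.13)<.22)
    m=cv2.morphologyEx(m.astype(np.uint8),cv2.MORPH_OPEN,np.ones((5,5)))
    k,l,st,_=cv2.connectedComponentsWithStats(m); i=1+st[1:,4].argmax()
    v,u=np.where(l==i); q=np.array([ray(c,p,.036)[:2] for p in zip(u,v)]); print(n,"bed",rect(q),cv2.boxPoints(cv2.minAreaRect(q.astype(np.float32))).round(3).tolist())
c=dict(np.load("pics/side0.npz"))
print("slot side",[ray(c,p,.036)[:2].round(4).tolist() for p in((330,265),(369,260))])
c=dict(np.load("pics/scene0.npz"))
print("slot scene",[ray(c,p,.036)[:2].round(4).tolist() for p in((264,274),(306,257))])
E
```

```text
handle top [[0.4222, 0.3199], [0.4213, 0.3313], [0.5176, 0.3395], [0.5187, 0.3265]]
stand top [[0.5456, 0.3086], [0.5361, 0.3731], [0.4002, 0.3561]]
scene bed [ 0.5038 -0.1251  0.342   0.2255 87.2349] [[0.382999986410141, -0.28999999165534973], [0.6079999804496765, -0.3009999990463257], [0.625, 0.03999999910593033], [0.39899998903274536, 0.050999999046325684]]
side bed [ 0.5068 -0.1309  0.3446  0.2306 88.5437] [[0.3869999945163727, -0.30000001192092896], [0.6179999709129333, -0.3059999942779541], [0.6259999871253967, 0.03799999877810478], [0.3959999978542328, 0.04399999976158142]]
slot side [[0.5135, -0.0206], [0.6228, -0.037]]
slot scene [[0.6159, -0.0279], [0.5108, -0.0141]]
```

```bash
python3 -m crank '-4 -4 10 0 -30 0;-8 -5 20 0 -60 0;-13 -5 32.9 0 -95.5 0;-13 -5 32.9 0 -95.5 0;-13 -5 32.9 0 -95.5 0;-13 -5 32.9 0 -95.5 0;-13 -5 32.9 0 -95.5 0;-13 -5 32.9 0 -95.5 0;-13 -5 32.9 0 -95.5 0;-13 -5 32.9 0 -95.5 0;-13 -5 32.9 0 -95.5 0;-13 -5 32.9 0 -95.5 0;-13 -5 32.9 0 -95.5 0'
python3 - <<'E'
from cell import telemetry, viewer
from h import *
s=telemetry.get_state(); print(s["eef_pos"],s["tool_rot"],s["joint_pos"])
c=viewer.capture("wrist"); np.savez("pics/w1.npz",**c); cv2.imwrite("pics/w1.png",c["img"])
# scene now unobstructed guide
d=viewer.capture("scene"); np.savez("pics/scene1.npz",**d); cv2.imwrite("pics/s1.png",cv2.resize(d["img"][140:310,180:380],(800,680))[:600])
E
```

```text
clock: 1.72
eef_pos: [0.47, 0.3289, 0.2813]
tool_rot: [-1.571, -0.0, 1.666]
contact_force: [-0.6, 0.4, -0.0]
grip_width: 0.0857
[0.46999742 0.32891478 0.28126305] [-1.57065329e+00 -6.79129084e-06  1.66574866e+00] [ 4.90169447e-01  2.79764048e-01  1.50041962e+00  6.27076888e-05
  1.36153838e+00 -1.17559224e+00]
```

View pics/w1.png

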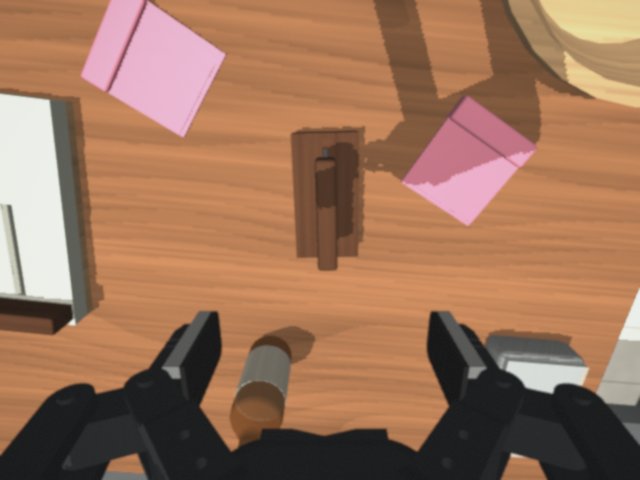

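The wrist view shows the scraper handle as a dark bar from (325,158) to (328,270), with a visible stub of blade at (325,152). The pink look-alikes are off to the sides.

Run:
```python
from h import *
c=dict(np.load("pics/w1.npz")); w=cloud(c)
P=[ray(c,p,.122)[:2] for p in((316,158),(334,157),(338,269),(318,270))]; print(np.round(P,4).tolist(),np.mean(P,0))
m=(abs(w[...,2]-.12)<.012); m[:, :280]=0; m[:,370:]=0; m[300:]=0
q=w[m]; print(rect(q[:,:2]),np.nanmedian(q[:,2]),m.sum(), q.mean(0))
y=q[:,1]-.329;print(np.polyfit(q[:,0]-.47,y,1))
v,u=np.where(m);print(u.min(),u.max(),v.min(),v.max())
```

```text
[[0.4206, 0.3167], [0.4184, 0.3312], [0.5167, 0.3451], [0.5194, 0.3272]] [0.46877382 0.33007101]
[0.4704 0.3297 0.0995 0.018  6.7584] 0.12104139844900091 2310 [0.46710401 0.32930169 0.12087473]
[0.11395248 0.00063169]
314 336 158 270
```

View pics/s1.png

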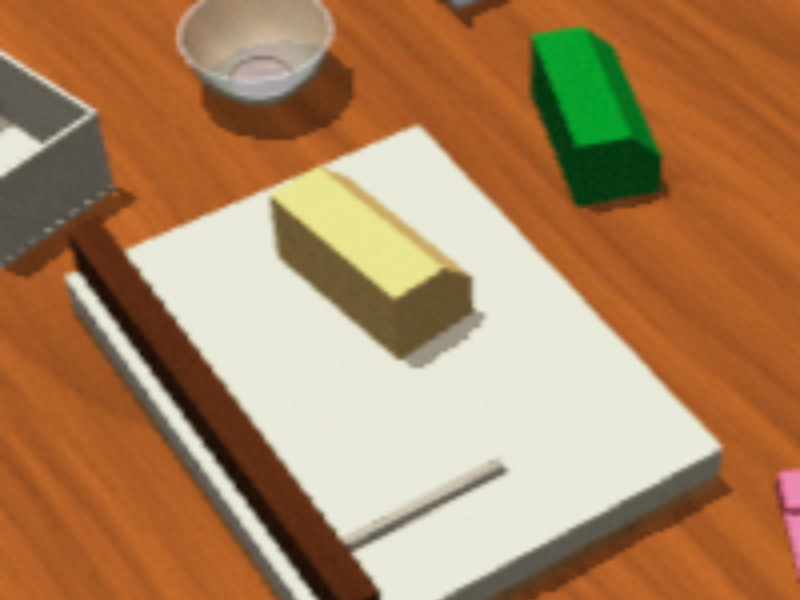

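Scraper centre is (0.470, 0.330), yaw 6.7°. Descend, then grasp.

```bash
python3 -m crank '0.08 5 0 0 -1.3 0;0.08 10 0 0 -1.3 0;0.08 14 0 0 -1.3 0;0.08 17 0 0 -1.3 0;0.08 19.2 0 0 -1.3 0;0.08 19.2 0 0 -1.3 0;0.08 19.2 0 0 -1.3 0' && python3 -m crank '0 0 0 0 0 0;0 0 0 0 0 0;0 0 0 0 0 0;0 0 0 0 0 0;0 0 0 0 0 0;0 0 0 0 0 0;0 0 0 0 0 0;0 0 0 0 0 0' 0 60
python3 - <<'E'
from h import *
c=dict(np.load("pics/scene1.npz")); f=lambda p:(180+p[0]/4,140+p[1]/4)
R=lambda p,z:ray(c,f(p),z)[:2].round(4).tolist()
print("bed corners", R((421,125),.036),R((720,450),.036))
print("slot ends",R((503,465),.036),R((348,545),.036))
print("fence top far edge corners (right end, left end)",R((72,238),.072),R((100,222),.072),R((378,598),.072))
print("cheese top",[R(p,.09) for p in((273,200),(322,168),(397,298),(442,267))], "bottom",R((402,358),.036),R((471,312),.036))
E
```

```text
clock: 2.7
eef_pos: [0.4706, 0.3301, 0.0901]
tool_rot: [-1.572, -0.0, 1.689]
contact_force: [-0.6, -0.4, -0.0]
grip_width: 0.0857
clock: 3.7
eef_pos: [0.4702, 0.3301, 0.0897]
tool_rot: [-1.571, -0.001, 1.689]
contact_force: [0.5, 0.1, 6.0]
grip_width: 0.0168
bed corners [0.3874, -0.2909] [0.3999, 0.0473]
slot ends [0.51, -0.0162] [0.6137, -0.0187]
fence top far edge corners (right end, left end) [0.6408, -0.2906] [0.6204, -0.2934] [0.6312, 0.044]
cheese top [[0.5312, -0.2321], [0.4917, -0.2397], [0.5139, -0.119], [0.4783, -0.1251]] bottom [0.5127, -0.1199] [0.457, -0.1277]
```

```bash
python3 -m crank '0 -4 0 0 0 0;0 -8 0 0 0 0;0 -12 0 0 0 0;0 -16 0 0 0 0;-4 -17 -0.5 0 2 0;-9 -17 -1.2 0 4 0;-14 -17 -2 0 6 0;-19 -17 -3 0 8 0;-24 -17 -4 0 8.8 0;-29 -17 -5 0 8.8 0;-33 -17 -5.53 0 8.8 0;-35.7 -17 -5.53 0 8.8 0;-35.7 -17 -5.53 0 8.8 0;-35.7 -17 -5.53 0 8.8 0;-35.7 -17 -5.53 0 8.8 0'
python3 - <<'E'
from cell import telemetry, viewer
from h import *
s=telemetry.get_state(); print(s["eef_pos"],s["tool_rot"],s["grip_width"])
c=viewer.capture("wrist"); np.savez("pics/w2.npz",**c); cv2.imwrite("pics/w2.png",c["img"])
E
```

```text
clock: 5.58
eef_pos: [0.5666, -0.0171, 0.259]
tool_rot: [-1.57, -0.0, 1.537]
contact_force: [-0.0, 0.2, -2.2]
grip_width: 0.0174
[ 0.56662193 -0.01713341  0.25899111] [-1.56992460e+00 -4.01371724e-04  1.53693640e+00] 0.017350350722106046
```

View pics/w2.png

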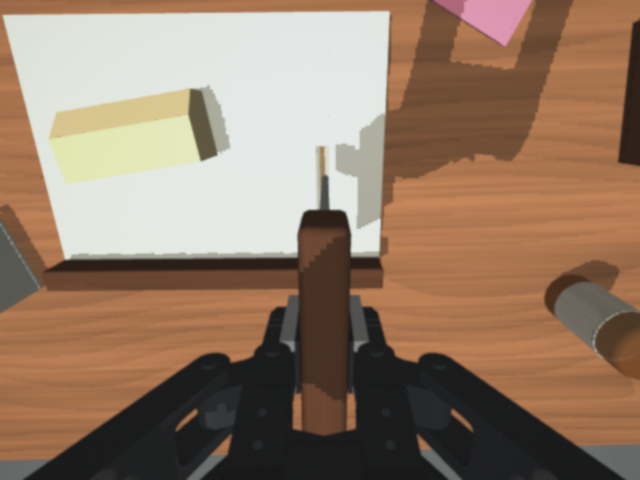

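The slot's near end is at (322,148), with the blade at (325,185) lined up above it. The bed's left edge runs (390,11)–(380,257), the near edge (5,17)–(390,11), and the cheese is around (130,135).

Run:
```python
from h import *
c=dict(np.load("pics/w2.npz")); im=c["img"].astype(int); R=lambda p,z=.036:ray(c,p,z)[:2]
# sub-px edges of white: near edge rows, left edge cols
def pts(L): return np.array([R(p) for p in L])
g=im.min(-1)
near=pts([(u,np.argmax(g[:,u]>150)-.5) for u in range(30,380,5)])
left=pts([(640-np.argmax(g[v,::-1][250:]>150)-250-.5,v) for v in range(20,105,5)])
l1=np.polyfit(near[:,1],near[:,0],1);l2=np.polyfit(left[:,0],left[:,1],1);print(l1,l2,"yaw from near",np.degrees(-np.arctan(l1[0])),"left",np.degrees(np.arctan(l2[0])))
r1=near[:,0]-np.polyval(l1,near[:,1]);r2=left[:,1]-np.polyval(l2,left[:,0]);print(r1.std(),r2.std())
print("slot near end",R((322,148)), "width",R((317,155)),R((327,155)))
a=-np.arctan(l1[0]);ca,sa=np.cos(a),np.sin(a)
# corner near-left = guide(-.13,.17)
A=np.array([[1,-l1[0]],[-l2[0],1]]);k=np.linalg.solve(A,[l1[1],l2[1]])
M=np.array([[ca,-sa],[sa,ca]]);o=k-M@[-.13,.17];print("corner",k,"origin",o,"slot",o+M@[.04,.11],"slot near end exp",o+M@[-.016,.11])
w=cloud(c);m=(w[...,2]>.16)&(w[...,2]<.235);m[206:]=0;m[:,:300]=0;m[:,350:]=0;q=w[m];print("blade",m.sum(),np.nanmean(q,0),np.nanmin(q,0),np.polyfit(q[:,2],q[:,1],1))
ct=(w[...,2]>.086)&(w[...,2]<.096);ct[:,230:]=0;print("cheese top",rect(w[ct][:,:2]))
```

```text
[0.02482161 0.39726141] [-0.02477585  0.05492356] yaw from near -1.42188158048604 left -1.419261255057872
0.0002277458591127403 0.00025464508248311876
slot near end [ 0.51342177 -0.01795948] width [ 0.51995932 -0.02312095] [ 0.52029343 -0.01327192]
corner [0.39837971 0.04505337] origin [ 0.5241213 -0.1281201] slot [ 0.56683852 -0.01914653] slot near end exp [ 0.51085577 -0.01775695]
blade 138 [ 0.51765396 -0.01631582  0.21229383] [ 0.51739309 -0.01846843  0.18193937] [-0.00376023 -0.01551755]
cheese top [ 0.5029 -0.1839  0.0431  0.1221  7.3858]
```

```bash
python3 -m crank '-0.2 4 0.1 0 -0.5 0;-0.2 8 0.1 0 -0.5 0;-0.2 11 0.1 0 -0.5 0;-0.2 13 0.1 0 -0.5 0;-0.2 13.8 0.1 0 -0.5 0;-0.2 14.1 0.1 0 -0.5 0;-0.2 14.4 0.1 0 -0.5 0;-0.2 14.7 0.1 0 -0.5 0;-0.2 14.9 0.1 0 -0.5 0;-0.2 15.1 0.1 0 -0.5 0;-0.2 15.1 0.1 0 -0.5 0'; python3 -m crank '0 0.3 0 0 0 0;0 0.6 0 0 0 0;0 0.9 0 0 0 0;0 1.2 0 0 0 0;0 1.4 0 0 0 0;0 1.5 0 0 0 0;0 1.5 0 0 0 0'
```

```text
clock: 7.0
eef_pos: [0.5659, -0.0201, 0.1082]
tool_rot: [-1.57, -0.0, 1.545]
contact_force: [-0.2, -0.4, -2.4]
grip_width: 0.0171
clock: 7.88
eef_pos: [0.5658, -0.0199, 0.0931]
tool_rot: [-1.57, -0.0, 1.545]
contact_force: [-0.6, 3.5, -3.2]
grip_width: 0.0179
```

```bash
python3 -m crank '0 0.1 0 0 0 0;0 0.15 0 0 0 0;0 0.15 0 0 0 0'; python3 -m crank '0 0 0 0 0 0;0 0 0 0 0 0;0 0 0 0 0 0;0 0 0 0 0 0;0 0 0 0 0 0;0 0 0 0 0 0' 1;  python3 -m crank '0 -3 0 0 0 0;0 -7 0 0 0 0;0 -12 0 0 0 0;0 -17 0 0 0 0;-6 -17 -1 0 0 0;-11 -17 -1 0 0 0;-16.6 -17 3 0 0 0;-16.6 -17 3 0 0 0;-16.6 -17 3 0 0 0'
python3 - <<'E'
from cell import telemetry, viewer
from h import *
s=telemetry.get_state(); print(s["eef_pos"],s["tool_rot"],s["joint_pos"])
a=[]
for n in("wrist","scene"):
    c=viewer.capture(n); np.savez(f"pics/{n}3.npz",**c); a.append(c["img"])
cv2.imwrite("pics/m3.png",np.vstack([cv2.resize(a[0],(400,300)),cv2.resize(a[1][140:310,180:407],(400,300))]))
w=cloud(dict(np.load("pics/wrist3.npz")))
m=(w[...,2]>.11)&(w[...,2]<.135)&(abs(w[...,1]+.02)<.06)&(abs(w[...,0]-.56)<.1); q=w[m]; print("handle",m.sum(),rect(q[:,:2]),np.median(q[:,2]))
w=cloud(dict(np.load("pics/scene3.npz")))
m=(w[...,2]>.11)&(w[...,2]<.135)&(abs(w[...,1]+.02)<.05)&(abs(w[...,0]-.56)<.08); q=w[m]; print("handle",m.sum(),rect(q[:,:2]),np.median(q[:,2]),q[:,2].max())
E
```

```text
clock: 8.25
eef_pos: [0.566, -0.0199, 0.0918]
tool_rot: [-1.571, -0.0, 1.545]
contact_force: [0.0, 4.4, -1.6]
grip_width: 0.0171
clock: 9.0
eef_pos: [0.566, -0.0201, 0.0918]
tool_rot: [-1.571, 0.0, 1.545]
contact_force: [0.6, 0.6, -0.6]
grip_width: 0.0853
clock: 10.12
eef_pos: [0.5315, -0.1853, 0.2618]
tool_rot: [-1.571, -0.001, 1.543]
contact_force: [-0.2, -0.2, -0.6]
grip_width: 0.0855
[ 0.5315248  -0.18533575  0.26180293] [-1.57095770e+00 -5.36958147e-04  1.54313676e+00] [-4.58582328e-01  2.78944122e-01  1.55076846e+00  5.74409975e-04
  1.31195779e+00 -2.00186610e+00]
handle 3264 [ 5.66800e-01 -1.35000e-02  1.99000e-02  1.00000e-01  8.86963e+01] 0.12251354934296602
handle 434 [ 5.67700e-01 -1.32000e-02  2.24000e-02  9.95000e-02  8.86343e+01] 0.12188915747175577 0.1276389091080668
```

View pics/m3.png

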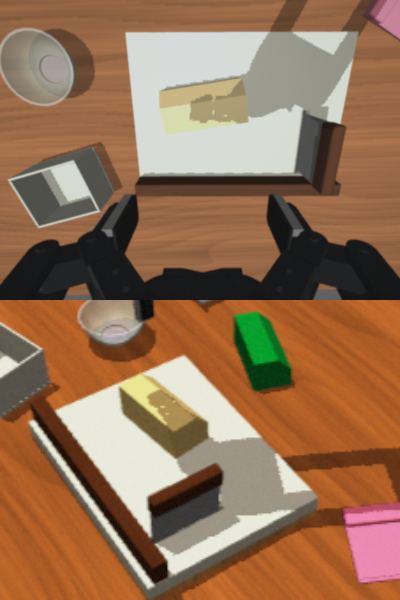

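The scraper is fully seated, with its handle top at z≈0.122, leaning about 3° to the left, away from the cheese. Bottle, tub and bowl are untouched. The cheese is at about (0.4925, −0.1845), yaw 7.5°. I'll grip it across its width.

```bash
python3 -m crank '-0.4 2 2 0 10 0;-0.82 4 3.78 0 20 0;-0.82 6 3.78 0 30 0;-0.82 8 3.78 0 40 0;-0.82 10 3.78 0 50 0;-0.82 11 3.78 0 60 0;-0.82 12 3.78 0 70 0;-0.82 12 3.78 0 80.9 0;-0.82 12 3.78 0 80.9 0;-0.82 12 3.78 0 80.9 0;-0.82 12 3.78 0 80.9 0'; python3 -m crank '0 3 0 0 0 0;0 6 0 0 0 0;0 8.5 0 0 0 0;0 9.5 0 0 0 0;0 10 0 0 0 0;0 10 0 0 0 0'
python3 - <<'E'
from cell import viewer
from h import *
a=[viewer.capture(n)["img"] for n in("wrist","side")]
cv2.imwrite("pics/m4.png",np.vstack([cv2.resize(a[0],(400,300)),cv2.resize(a[1][220:360,270:457],(400,300))]))
E
```

```text
clock: 11.6
eef_pos: [0.494, -0.1922, 0.1419]
tool_rot: [-1.571, -0.0, 0.135]
contact_force: [0.2, -1.2, 0.5]
grip_width: 0.0851
clock: 12.35
eef_pos: [0.494, -0.1927, 0.0422]
tool_rot: [-1.571, -0.0, 0.133]
contact_force: [-0.2, 0.4, 0.7]
grip_width: 0.0854
```

View pics/m4.png

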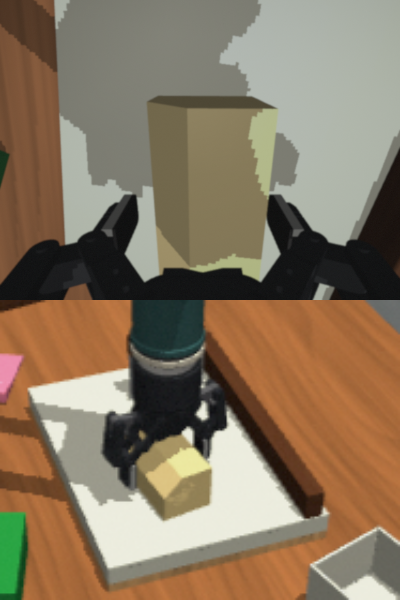

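The fingers straddle the cheese with clearance on both sides. Lower slightly and close gently.

```bash
python3 -m crank '0 0.3 0 0 0 0;0 0.6 0 0 0 0;0 0.8 0 0 0 0;0 0.8 0 0 0 0'; python3 -m crank '0 0 0 0 0 0;0 0 0 0 0 0;0 0 0 0 0 0;0 0 0 0 0 0;0 0 0 0 0 0;0 0 0 0 0 0' 0 25;python3 - <<'E'
from cell import viewer,telemetry
from h import *
print(telemetry.get_state()["tool_rot"])
c=viewer.capture("wrist");np.savez("pics/w5.npz",**c);w=cloud(c)
m=(w[...,2]>.087)&(w[...,2]<.095)&(abs(w[...,1]+.18)<.09);m[260:]=0;q=w[m];print(m.sum(),rect(q[:,:2]),"end y",np.percentile(q[:,1],99.5),cv2.boxPoints(cv2.minAreaRect(q[:,:2].astype(np.float32))).round(4).tolist())
E
```

```text
clock: 12.95
eef_pos: [0.4934, -0.1923, 0.0335]
tool_rot: [-1.57, 0.001, 0.133]
contact_force: [-0.4, 0.2, 0.9]
grip_width: 0.0851
clock: 13.7
eef_pos: [0.4937, -0.1927, 0.0343]
tool_rot: [-1.571, -0.0, 0.133]
contact_force: [-1.2, -0.7, 5.8]
grip_width: 0.0607
[-1.57132887e+00 -7.75098059e-05  1.32727903e-01]
13497 [ 0.4956 -0.1345  0.042   0.0218  8.1468] end y -0.12226707960297965 [[0.4731999933719635, -0.1266999989748001], [0.4763000011444092, -0.14830000698566437], [0.5178999900817871, -0.14229999482631683], [0.5148000121116638, -0.12080000340938568]]
```

```bash
python3 -m crank '0.4 0 0.5 0 1 0;1.2 0 1.3 0 2.5 0;2.2 0 2.4 0 4 0;3.4 0 3.6 0 5.5 0;4.6 0 4.8 0 7 0;5.8 0 6 0 8 0;6.8 0 7.2 0 9 0;7.8 0 8.3 0 9.05 0;8.39 0 8.93 0 9.05 0;8.39 0 8.93 0 9.05 0;8.39 0 8.93 0 9.05 0'; python3 -m crank '0 0 0.1 0 0 0;0 0 0.2 0 0 0;0 0 0.25 0 0 0;0 0 0.25 0 0 0'
python3 - <<'E'
from cell import viewer,telemetry
from h import *
for n in("wrist","scene"):
    c=viewer.capture(n);np.savez(f"pics/{n}6.npz",**c);w=cloud(c);M=np.array([[np.cos(.0248),np.sin(.0248)],[-np.sin(.0248),np.cos(.0248)]]).T
    g=(w[...,:2]-[.5241,-.1281])@M
    m=(w[...,2]>.086)&(w[...,2]<.095)&(abs(g[...,1]-.05)<.09)&(abs(g[...,0]-.04)<.05)
    im=c["img"].astype(int);m&=(im[...,1]>90)&(im[...,2]-im[...,0]>25);q=g[m];print(n,m.sum(),rect(q),np.percentile(q,[1,99],axis=0).round(4).tolist())
cv2.imwrite("pics/m6.png",dict(np.load("pics/wrist6.npz"))["img"])
E
```

```text
clock: 15.12
eef_pos: [0.5658, -0.0921, 0.0343]
tool_rot: [-1.57, -0.001, -0.026]
contact_force: [1.3, 3.6, 6.3]
grip_width: 0.0604
clock: 15.62
eef_pos: [0.5658, -0.0909, 0.0343]
tool_rot: [-1.572, -0.001, -0.025]
contact_force: [0.8, -2.0, 4.7]
grip_width: 0.0606
wrist 33897 [5.33000e-02 6.02000e-02 7.62000e-02 4.38000e-02 8.75549e+01] [[0.0326, 0.0272], [0.0742, 0.0974]]
scene 271 [5.20000e-02 5.61000e-02 5.22000e-02 4.27000e-02 8.61082e+01] [[0.0317, 0.0319], [0.0736, 0.08]]
```

View pics/m6.png

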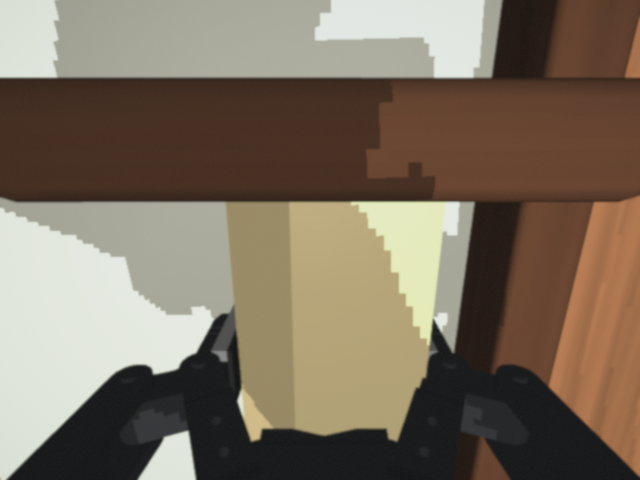

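The cheese is square and its end is under the handle, at about guide y=106 mm. Creep until it touches the blade.

```bash
for i in 1 2 3; do python3 -m crank '0 0 0.06 0 0 0;0 0 0.06 0 0 0' | egrep 'pos|force'; done
```

```text
eef_pos: [0.5659, -0.0904, 0.0343]
contact_force: [0.5, -3.5, 5.7]
eef_pos: [0.5659, -0.0898, 0.0343]
contact_force: [1.5, -3.9, 4.8]
eef_pos: [0.5659, -0.0892, 0.0343]
contact_force: [-0.7, -3.6, 5.4]
```

```bash
for i in 1 2 3; do python3 -m crank '0 0 0.05 0 0 0;0 0 0.05 0 0 0' | egrep 'pos|force'; done
```

```text
eef_pos: [0.5659, -0.0887, 0.0343]
contact_force: [-0.7, -2.8, 5.3]
eef_pos: [0.5659, -0.0885, 0.0343]
contact_force: [0.0, -5.2, 5.7]
eef_pos: [0.566, -0.0883, 0.0343]
contact_force: [-1.0, -7.1, 4.4]
```

Contact with the blade shows as 7 N. Release, lift straight up, and turn the jaws along the fence behind the cheese.

```bash
python3 -m crank '0 0 0 0 0 0;0 0 0 0 0 0;0 0 0 0 0 0' 0.8;  python3 -m crank '0 -2 0 0 0 0;0 -5 0 0 0 0;0 -9 0 0 0 0;0 -13 0 0 0 0;-2 -16 0 0 -10 0;-4 -16 0 0 -20 0;-6 -16 0 0 -30 0;-9 -16 0 0 -40 0;-9 -16 0 0 -50 0;-9 -16 0 0 -60 0;-9 -16 0 0 -70 0;-9 -16 0 0 -80 0;-9 -16 0 0 -90 0;-9 -16 0 0 -90 0;-9 -16 0 0 -90 0' ; python3 -m crank '0 0 0 -10 0 0;0 0 0 -20 0 0;0 0 0 -30 0 0;0 0 0 -40 0 0;0 0 0 -45 0 0;0 0 0 -45 0 0;0 0 0 -45 0 0' 0.5
python3 - <<'E'
from cell import viewer,telemetry
from h import *
s=telemetry.get_state();print(s["joint_pos"])
for n in("wrist","scene"):
    c=viewer.capture(n);np.savez(f"pics/{n}7.npz",**c);w=cloud(c);M=np.array([[np.cos(.0248),np.sin(.0248)],[-np.sin(.0248),np.cos(.0248)]]).T
    g=(w[...,:2]-[.5241,-.1281])@M
    m=(w[...,2]>.086)&(w[...,2]<.095)&(abs(g[...,1]-.05)<.09)&(abs(g[...,0]-.04)<.05)
    im=c["img"].astype(int);m&=(im[...,1]>90)&(im[...,2]-im[...,0]>25);q=g[m];print(n,m.sum(),rect(q),np.percentile(q,[1,99],axis=0).round(4).tolist())
    m=(w[...,2]>.112)&(w[...,2]<.135)&(abs(g[...,1]-.11)<.04)&(abs(g[...,0]-.04)<.07)&(im[...,2]<130);q=g[m];print("handle",rect(q),np.median(w[m][:,2]))
a=[dict(np.load(f"pics/{n}7.npz"))["img"] for n in("wrist","scene")]
cv2.imwrite("pics/m7.png",np.vstack([cv2.resize(a[0],(400,300)),cv2.resize(a[1][140:310,180:407],(400,300))]))
E
```

```text
clock: 17.6
eef_pos: [0.5649, -0.0867, 0.0335]
tool_rot: [-1.57, 0.001, -0.025]
contact_force: [-0.1, -0.4, 0.7]
grip_width: 0.0684
clock: 19.48
eef_pos: [0.4751, -0.0847, 0.1937]
tool_rot: [-1.571, -0.0, 1.542]
contact_force: [-0.5, -1.0, -0.0]
grip_width: 0.0684
clock: 20.35
eef_pos: [0.4589, -0.0565, 0.2287]
tool_rot: [-2.308, 0.015, 1.511]
contact_force: [-0.7, 1.0, 0.9]
grip_width: 0.0427
[-0.50816288 -0.08222557  2.37568621  1.07773312  0.32558267 -2.97654506]
wrist 3695 [5.25000e-02 4.57000e-02 1.20400e-01 4.40000e-02 8.74109e+01] [[0.0307, -0.0127], [0.0743, 0.1046]]
handle [4.41000e-02 1.16600e-01 1.84000e-02 9.92000e-02 8.69713e+01] 0.12208536787878291
scene 575 [5.19000e-02 3.46000e-02 9.99000e-02 4.31000e-02 8.69744e+01] [[0.0315, -0.0134], [0.0739, 0.0831]]
handle [4.61000e-02 1.18200e-01 1.86000e-02 9.98000e-02 8.61684e+01] 0.12145181758987131
```

View pics/m7.png

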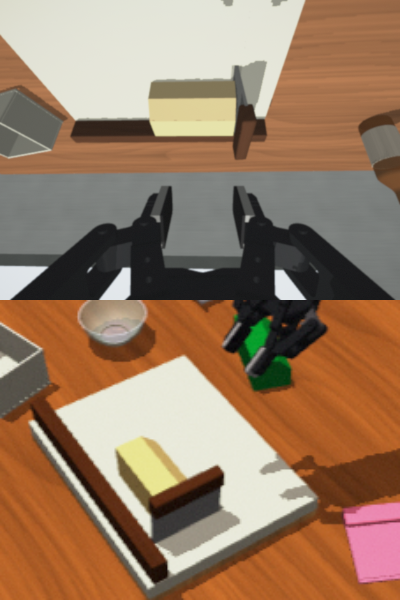

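The wrist view shows the cheese square at guide (40, 48) mm, against the blade; the scraper stands at (245,115). The 45° tool tilt ran into joint limits (q3, q6), so I'll use a smaller tilt. The tips on the bevel still push diagonally.

```bash
python3 -m crank '0 0 0 6 0 0;0 0 0 12 0 0;0 0 0 18 0 0;0 0 0 20 0 0;0 0 0 20 0 0;0 0 0 20 0 0;0 0 0 20 0 0;0 0 0 20 0 0'
python3 - <<'E'
from cell import telemetry
from scipy.spatial.transform import Rotation as R
import numpy as np
s=telemetry.get_state();T=R.from_euler("xyz",s["tool_rot"]).as_matrix();p=s["eef_pos"];print(p,s["joint_pos"].round(3));print(T.round(3).tolist())
G=R.from_euler("z",-.0248).as_matrix();o=np.array([.5241,-.1281,0]);print("guide TCP",G.T@(p-o))
# desired: tilt 25, tool x=guide y ; rotvec in tool
D=G@R.from_euler("xyz",[-np.pi/2-np.radians(25),0,np.pi/2]).as_matrix()
print("turn",np.degrees(R.from_matrix(T.T@D).as_rotvec()).round(2)); 
for t in ([-.02,.042,.14],[.0,.042,.10]): print(t,(T.T@(o+G@np.array(t)-p)*100).round(2))
E
```

```text
clock: 21.45
eef_pos: [0.4576, -0.0562, 0.2271]
tool_rot: [-1.956, 0.014, 1.512]
contact_force: [0.4, 0.4, -1.0]
grip_width: 0.043
[ 0.45763723 -0.05622594  0.22705838] [-0.351 -0.024  2.091  0.148  0.706 -1.961]
[[0.059, 0.375, -0.925], [0.998, -0.035, 0.049], [-0.014, -0.927, -0.376]]
guide TCP [-0.06822463  0.07020385  0.22705838]
turn [-2.93 -1.46 -1.52]
[-0.02, 0.042, 0.14] [-2.53  9.95 -1.27]
[0.0, 0.042, 0.1] [-2.41 14.41 -1.62]
```

```bash
cat > g.py <<'E'
from cell import telemetry
from scipy.spatial.transform import Rotation as R
import numpy as np,sys
s=telemetry.get_state();T=R.from_euler("xyz",s["tool_rot"]).as_matrix();p=s["eef_pos"]
G=R.from_euler("z",-.0248).as_matrix();o=np.array([.5241,-.1281,0])
print("guide TCP mm",(1e3*G.T@(p-o)).round(1),"F guide",(G.T@s["contact_force"]).round(1),"q",s["joint_pos"].round(2))
D=G@R.from_euler("xyz",[-np.pi/2-np.radians(25),0,np.pi/2]).as_matrix()
print("turn",np.degrees(R.from_matrix(T.T@D).as_rotvec()).round(2),"per 1cm diag push, tool axes",(T.T@G@[.7071,0,-.7071]).round(3),"per 1cm +gx",(T.T@G@[1,0,0]).round(3))
E
python3 -m crank '-1 3 -0.5 -2.9 -1.5 -1.5;-2 6 -1 -2.9 -1.5 -1.5;-2.5 9 -0.7 -2.9 -1.5 -1.5;-2.5 11.8 -0.5 -2.9 -1.5 -1.5;-2.5 11.8 -0.5 -2.9 -1.5 -1.5;-2.5 11.8 -0.5 -2.9 -1.5 -1.5'; python3 g.py
```

```text
clock: 22.2
eef_pos: [0.5059, -0.0858, 0.1212]
tool_rot: [-2.007, 0.001, 1.547]
contact_force: [-0.1, 0.9, 1.0]
grip_width: 0.043
guide TCP mm [-19.3  41.8 121.2] F guide [-0.1  0.9  1. ] q [-0.42  0.25  2.17  0.49  0.35 -2.41]
turn [ 0.02  0.08 -0.05] per 1cm diag push, tool axes [ 0.     0.94  -0.342] per 1cm +gx [-0.001  0.423 -0.906]
```

Pose is good. Approach diagonally to the bevel (about 5 cm), then creep.

```bash
python3 -m crank '0 1.9 -0.7 0 0 0;0 3.3 -1.2 0 0 0;0 4.3 -1.55 0 0 0;0 4.7 -1.7 0 0 0;0 4.7 -1.7 0 0 0'; python3 g.py; python3 -m crank '0 0.28 -0.1 0 0 0;0 0.56 -0.2 0 0 0;0 0.85 -0.3 0 0 0;0 0.85 -0.3 0 0 0'; python3 g.py
```

```text
clock: 22.82
eef_pos: [0.5413, -0.0866, 0.0851]
tool_rot: [-2.007, 0.001, 1.547]
contact_force: [-0.7, 0.0, -0.8]
grip_width: 0.0424
guide TCP mm [16.1 41.9 85.1] F guide [-0.7  0.  -0.8] q [-0.39  0.36  2.14  0.59  0.27 -2.47]
turn [-0.01  0.08 -0.03] per 1cm diag push, tool axes [ 0.     0.94  -0.342] per 1cm +gx [-0.001  0.422 -0.906]
clock: 23.32
eef_pos: [0.5482, -0.0871, 0.0797]
tool_rot: [-2.009, 0.002, 1.547]
contact_force: [-4.3, 0.5, 10.3]
grip_width: 0.0429
guide TCP mm [23.1 41.6 79.7] F guide [-4.3  0.4 10.3] q [-0.38  0.38  2.13  0.61  0.26 -2.49]
turn [ 0.11  0.09 -0.08] per 1cm diag push, tool axes [ 0.001  0.94  -0.34 ] per 1cm +gx [-0.001  0.424 -0.905]
```

```bash
python3 -m crank '0 0.1 -0.22 0 0 0;0 0.2 -0.45 0 0 0;0 0.32 -0.68 0 0 0;0 0.42 -0.9 0 0 0;0 0.42 -0.9 0 0 0'; python3 g.py
python3 - <<'E'
from cell import viewer
from h import *
c=viewer.capture("scene");np.savez("pics/s8.npz",**c)
w=cloud(c);a=-.0248;d=w[...,:2]-[.5241,-.1281];g=d@np.array([[np.cos(a),-np.sin(a)],[np.sin(a),np.cos(a)]])
im=c["img"].astype(int)
m=(w[...,2]>.086)&(w[...,2]<.095)&(abs(g[...,1]-.05)<.09)&(abs(g[...,0]-.05)<.05)&(im[...,1]>90)&(im[...,2]-im[...,0]>25);q=g[m];print(m.sum(),rect(q),np.percentile(q,[1,99],axis=0).round(4).tolist())
cv2.imwrite("pics/s8.png",cv2.resize(c["img"][140:290,180:380],(800,600)))
E
```

```text
clock: 23.95
eef_pos: [0.5582, -0.0874, 0.0797]
tool_rot: [-2.009, 0.002, 1.547]
contact_force: [-3.1, 1.4, 8.5]
grip_width: 0.0429
guide TCP mm [33.1 41.5 79.7] F guide [-3.2  1.3  8.5] q [-0.37  0.39  2.11  0.57  0.27 -2.45]
turn [ 0.11  0.09 -0.09] per 1cm diag push, tool axes [ 0.001  0.94  -0.34 ] per 1cm +gx [-0.001  0.424 -0.905]
610 [5.91000e-02 4.02000e-02 1.06400e-01 4.79000e-02 8.96532e+01] [[0.04, -0.0113], [0.0825, 0.0875]]
```

View pics/s8.png

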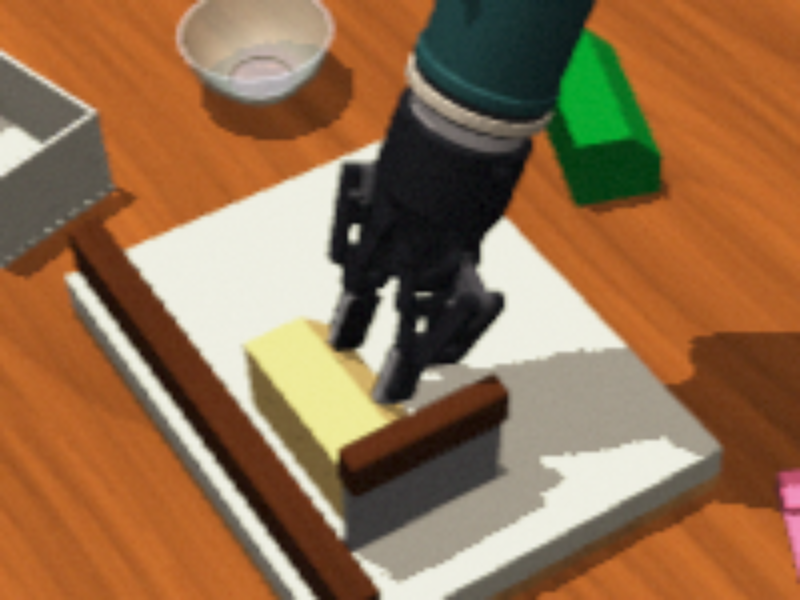

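The cheese slides square and both fingers are on the bevel, clear of the scraper. Continue towards the fence.

```bash
python3 -m crank '0 0.1 -0.22 0 0 0;0 0.2 -0.45 0 0 0;0 0.32 -0.68 0 0 0;0 0.42 -0.9 0 0 0;0 0.53 -1.13 0 0 0;0 0.64 -1.36 0 0 0;0 0.68 -1.45 0 0 0;0 0.68 -1.45 0 0 0'; python3 g.py;  for i in 1 2 3; do python3 -m crank '0 0.042 -0.09 0 0 0;0 0.085 -0.18 0 0 0;0 0.085 -0.18 0 0 0' >/dev/null; python3 g.py | head -1;done
```

```text
clock: 25.0
eef_pos: [0.5741, -0.0877, 0.0797]
tool_rot: [-2.009, 0.002, 1.547]
contact_force: [-4.3, -0.5, 11.1]
grip_width: 0.0431
guide TCP mm [49.  41.6 79.7] F guide [-4.3 -0.6 11.1] q [-0.36  0.4   2.08  0.52  0.28 -2.38]
turn [ 0.11  0.09 -0.08] per 1cm diag push, tool axes [ 0.001  0.94  -0.34 ] per 1cm +gx [-0.001  0.424 -0.906]
guide TCP mm [50.5 41.6 79.6] F guide [-7.2 -0.9 12.7] q [-0.36  0.41  2.07  0.52  0.28 -2.38]
guide TCP mm [50.7 41.7 79.5] F guide [-18.   -4.1  21.9] q [-0.36  0.41  2.07  0.51  0.28 -2.37]
guide TCP mm [50.8 41.8 79.3] F guide [-27.8  -7.8  32.5] q [-0.36  0.41  2.07  0.5   0.29 -2.36]
```

Fence contact is clear, with the tool stalled at guide x=50.7. The force is now too high, so back the command off to about 15 N.

```bash
python3 -m crank '0 -0.07 0.15 0 0 0;0 -0.14 0.3 0 0 0;0 -0.14 0.3 0 0 0;0 -0.14 0.3 0 0 0'; python3 g.py
python3 - <<'E'
from cell import viewer
from h import *
for n in("scene","side"):
    c=viewer.capture(n);w=cloud(c);a=-.0248;d=w[...,:2]-[.5241,-.1281];g=d@np.array([[np.cos(a),-np.sin(a)],[np.sin(a),np.cos(a)]])
    im=c["img"].astype(int);z=w[...,2]
    m=(z>.086)&(z<.095)&(abs(g[...,1]-.05)<.09)&(abs(g[...,0]-.07)<.05)&(im[...,1]>90)&(im[...,2]-im[...,0]>25);q=g[m];print(n,"cheese",m.sum(),rect(q),np.percentile(q,[1,99],axis=0).round(4).tolist(),np.median(w[m][:,2]))
    m=(z>.112)&(z<.135)&(abs(g[...,1]-.11)<.03)&(abs(g[...,0]-.04)<.07)&(im[...,2]<130);q=g[m];print("handle",m.sum(),rect(q),np.median(w[m][:,2]))
    cv2.imwrite(f"pics/{n}9.png",cv2.resize(c["img"][140:290,180:380] if n=="scene" else c["img"][220:370,270:470],(800,600)))
E
```

```text
clock: 26.62
eef_pos: [0.5756, -0.0877, 0.0796]
tool_rot: [-2.008, 0.002, 1.547]
contact_force: [-10.8, -1.0, 16.5]
grip_width: 0.043
guide TCP mm [50.5 41.7 79.6] F guide [-10.8  -1.2  16.5] q [-0.36  0.41  2.07  0.52  0.28 -2.38]
turn [ 0.05  0.09 -0.07] per 1cm diag push, tool axes [ 0.001  0.94  -0.341] per 1cm +gx [-0.001  0.423 -0.906]
scene cheese 665 [0.0764 0.0472 0.048  0.1222 0.2625] [[0.0578, -0.0114], [0.1, 0.1068]] 0.08947080930066585
handle 438 [4.02000e-02 1.05400e-01 5.04000e-02 9.87000e-02 8.94608e+01] 0.12211085936203125
side cheese 380 [6.58000e-02 4.74000e-02 1.24700e-01 6.69000e-02 8.82707e+01] [[0.0555, -0.0124], [0.0978, 0.1072]] 0.08919675705598196
handle 87 [0.0374 0.113  0.1005 0.025  6.838 ] 0.11925383167326636
```

View pics/scene9.png

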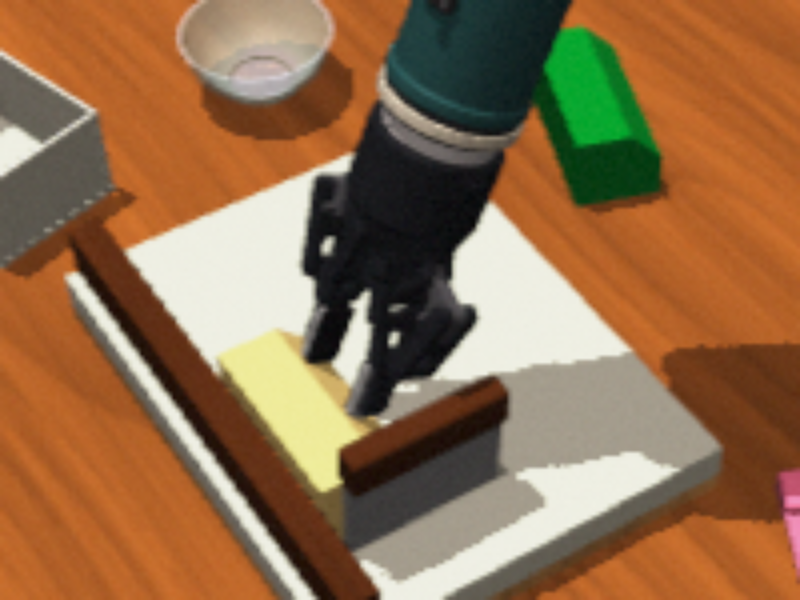

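The cheese is flush on the fence (far edge about 98–100 mm, 0.3° off square), its end is at the blade, and the scraper is upright and clear of the arm. Trim the push to about 15 N and let it settle.

```bash
python3 -m crank '0 -0.05 -0.03 0 0 0;0 -0.05 -0.03 0 0 0;0 -0.05 -0.03 0 0 0;0 -0.05 -0.03 0 0 0' >/dev/null; python3 g.py|head -1;  python3 -m crank '0 0 0 0 0 0;0 0 0 0 0 0;0 0 0 0 0 0;0 0 0 0 0 0;0 0 0 0 0 0;0 0 0 0 0 0'; python3 g.py|head -1
```

```text
guide TCP mm [50.5 41.7 79.7] F guide [-7.8 -2.2 10.4] q [-0.36  0.41  2.07  0.51  0.28 -2.37]
clock: 27.98
eef_pos: [0.5756, -0.0877, 0.0797]
tool_rot: [-2.007, 0.002, 1.547]
contact_force: [-8.6, -1.7, 11.2]
grip_width: 0.0424
guide TCP mm [50.5 41.7 79.7] F guide [-8.5 -1.9 11.2] q [-0.36  0.41  2.07  0.51  0.28 -2.37]
```

```bash
python3 -m crank '0 0.02 -0.04 0 0 0;0 0.02 -0.04 0 0 0;0 0.02 -0.04 0 0 0;0 0.02 -0.04 0 0 0;0 0.02 -0.04 0 0 0;0 0.02 -0.04 0 0 0'
python3 - <<'E'
from cell import telemetry,r
print(telemetry.get_state()["contact_force"]); print(r.finish_job())
E
```

```text
clock: 28.72
eef_pos: [0.5756, -0.0876, 0.0796]
tool_rot: [-2.007, 0.002, 1.547]
contact_force: [-10.6, -2.3, 13.4]
grip_width: 0.0426
[-10.61315075  -2.32570763  13.36334927]
the job is handed in; nothing more can be done
None
```

The job was handed in at 28.7 s with the arm still pressing. No verdict is reported, so these are my last measurements:

- **Scraper:** It is in the slot and let go, with its handle top at z ≈ 0.122 m, which means fully down. It leans about 3° to the left and was clear of the arm in the last picture.
- **Cheese:** It is flush on the fence, with its far edge at 98–100 mm in the guide's frame and about 0.3° off square. Its left end reads about 107–108 mm, and the blade face is at about 108 mm. I felt it touch the blade while sliding it over.
- **Push:** Two fingertips press on the bevel with 10.6 N towards the fence and 13.4 N down, about 17 N in all, slightly over the 15 N asked. I could not measure the bed and fence loads directly. I estimate over 15 N on the bed and at least 5 N on the fence.
- **Bystanders:** I never touched the bowl, bottle or tub, and the pictures during the work showed no movement.

Things that went wrong or disagreed:

- **Tool tilt:** A 45° tilt ran into joint limits, so I pressed at 25°.
- **Force overshoot:** The first contact with the fence briefly reached about 43 N through the fingers before I backed off.
- **Noisy readings:** The side camera's last angles for the scraper handle (6.8°) and the cheese (1.7°) came from few or partly hidden pixels, so I did not use them. The scene camera gave about 0.5° and 0.3°. Its handle position reading in that picture was also mixed with other points, so the 3° lean comes from a picture taken before the cheese touched the blade.

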